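Reset the tripped welding unit

ROBOT

A 6-joint arm with a two-finger parallel gripper is mounted at the origin on the work surface. World frame = base frame: x ahead of the robot, y to its left, z up, the work surface at z = 0. Lengths are in m, angles in rad, forces in N, time in s.
With the tool pointing down it reaches from about 0.325 to 0.9 m from the base axis. Payload 6.1 kg.
Tool frame: the origin (TCP) lies on the centre line of the jaws, within the pads' length; the fingertips stand 8 mm ahead of it and the grasp point (between the pads) lies 11 mm behind it; z points along the fingers, x is the direction in which the jaws open and shut, and the axes are right-handed (so a half turn about z gives the same grasp; the last joint's range is limited). The gripper opens to 85 mm and grips with 20 to 120 N. Pads are 22 mm wide; open, the fingers measure 114 mm over their backs; the gripper's body (76 mm by 85 mm) begins 54 mm behind the grasp point. The pads swing forward as they close: fully open they stand 13 mm farther back than shut.
Start: joints at [1.061, 0.22, 1.526, -0, 1.395, -0.126], TCP at [0.234, 0.58, 0.239] pointing down, gripper open.
Joint ranges: [-2.98, 2.98], [-0.91, 2.08], [0.09, 2.57], [-1.24, 4.39], [0.2, 2.65], [-2.68, 2.68]. Speed limits (rad/s): [2.57, 2.57, 3.01, 3.14, 3.14, 3.14].

INTERFACE

Orientations are given as a unit quaternion [w, x, y, z].
In Python, from rig import telemetry, capture, camera_info, ticket gives the robot as it stands.
- The arm moves only by the shell command python3 -m jog 'ROWS' [FORCE]. ROWS is JSON, a list of rows, each a list of 3 entries, a list of its own where there are three numbers: the shift along the world's x, y, z in mm, then the turn, a rotation vector about the world's x, y, z in rad, then the gripper's target within -1 to 1 (shut at 1, half-way at 0, fully open at -1). In form: [[[tx, ty, tz], [ax, ay, az], gripper], ...]. A call has exactly 5 rows; each row is the pose to reach, as a shift and turn from the pose measured when the call began; what a row does not reach only later rows make up. A row lasts 1/12 s, in which the tool goes at most 41.7 mm and 7.16 degrees, less where a joint would pass 70% of its speed; a pose out of reach is approached as far as the arm can. A call with a gripper value outside its range is refused whole. The fingers move at their own pace and stop on an object; FORCE is the grip in N (left out, the last holds). Time passes only in rows, so rows that repeat a pose let the fingers close, or fill a call up. It gives the time, the measured TCP pose, the force and the opening at its end, in the units of the state.
- telemetry.read_state(): the state, without advancing time (a new reading comes with each control period).
- capture(name): name is "scene" or "top" or "wrist"; returns (picture, depth): 480x640x3 uint8, red, green, blue; 480x640 float32, m along the optical axis (not along the pixel's ray), 0 where there is no reading.
- camera_info(name): a dict with "mtx" (3x3 intrinsics, pixels), "k1" (the pictures are not rectified: a ray, as slopes to the right and down, at radius r is drawn at 1 + k1 r^2 times it, then the intrinsics apply), "view" (4x4, takes a point from world to camera coordinates); the wrist camera has in their place "T_tool_cam" (4x4, takes a point from camera to tool coordinates, whose origin is the TCP and whose axes are the tool frame's). Camera axes: x right, y up, looking along -z (the intrinsics and any distortion apply to the point x, -y, -z); pixel columns grow to the right and rows downward; lengths in m; the calibration is good to about 2 mm. A picture is of the moment at which its call begins: read the wrist's pose just before it. camera_info takes no time and is no camera call.
- ticket.close_job(): hands the job in, once; it reports no verdict.
The state is a dict: "time_s": time; "qpos": joint angles; "dq": joint speeds; "tau": joint torques, N m; "position": TCP position; "tcp_rot": TCP orientation; "contact_force": force on the tool from outside, world axes, zero at the start; "ft_torque": the same for the moment, N m; "gripper_width": finger opening in m.
Only numpy, scipy, OpenCV 4.12 (cv2) and the standard library are available. Lean on these libraries where they do the work, as an engineer would, in place of code of your own. Each camera call takes 0.05 s, during which the arm holds its last target. There are 200 camera calls.

TASK

The welding control unit has tripped. Push its sliding guard open, reach a fingertip down into the well with the red frame and press the red reset key fully down, keep it down for a good second and let it come up again, then push the guard fully shut. Leave the green key and the things lying about alone: nothing needs to be gripped or lifted.

Things in the scene. Friction and masses are not known exactly. Their poses are not given: they have to be found in the camera images.
- unit: Welding control unit: low grey box on an orange foot, 280 x 280 mm, 75 high, fixed; its flat top is the deck. Origin: centre of its underside; x away from its front face with the vents, y to the left of one facing along x, z up. Two square wells, 44 x 44 mm, are sunk in the deck, centred at (-77, -55) and (-3, -55) mm in this frame; the red key is in one, the green in the other, either way round.
- red_top (a point): Centre of the top face of the red reset key: a red disc 24 mm in diameter, 24 mm below the deck in the middle of its well. A red frame is drawn round the mouth of this well. The bottom of the well is 15 mm below the key's top.
- green_top (a point): The same point of the green key, in the other well (green frame). Not to be pressed.
- red_key (a joint): Travel of the red key, m: 0 up, 0.005 fully down. A spring brings it back; it needs about 1.4 N to start and 5 N to be fully down.
- green_key (a joint): Travel of the green key, the same.
- guard (a joint): Position of the sliding guard along the unit's +y, m: 0 shut, over both wells; 0.095 fully open. It stays where it is left; about 2 N moves it, and there are firm stops at both ends. It starts shut or nearly so.
- guard_mid (a point): Centre of the guard's upper face. The guard: clear plate on a black skirt, 150 mm along the unit's x, 92 along its y; the skirt stands from 2 to 18 mm above the deck. No handle: push its long sides, 46 mm from here along the unit's -y (to open) or +y (to shut). Free deck beyond them: 39 mm at -y when shut, 54 mm at +y when fully open. Rails 4 mm high run past its 150 mm ends.
- tip_tin: Bystander, leave alone: round aluminium tin, 48 mm wide, 24 high, loose on the unit's deck. Origin: centre of its underside.
- tip_box: Bystander, leave alone: small cardboard box 34 x 60 x 22 mm, loose on the unit's deck. Origin: centre of its underside.
- hammer: Bystander, leave alone: hammer lying on the table. Origin: on its underside.
- wrench: Bystander, leave alone: steel wrench lying on the table. Origin: on its underside.
- spray: Bystander, leave alone: red spray can, 60 mm wide, 170 high, upright on the table. Origin: centre of its underside.
- jar: Bystander, leave alone: amber jar, 70 mm wide, 80 high, upright on the table. Origin: centre of its underside.
- tube: Bystander, leave alone: offcut of square steel tube, 160 x 40 x 40 mm, lying on the table. Origin: centre of its underside.
- clamp: Bystander, leave alone: orange bar clamp, about 140 x 80 x 20 mm, lying flat on the table. Origin: on its underside.

How it is judged:
On the way, in this order (a step that is already met when the one before it is completed fails the run):
1. the guard is pushed open (value of joint guard above 0.065 m), for 0.1 s.
2. the red key is held fully down for 0.8 s (value of joint red_key above 0.004 m), for 0.8 s.
3. the red key has come up and the guard is pushed shut (value of joint red_key below 0.001 m and value of joint guard below 0.008 m), for 0.1 s.
At the end, for the whole second after the job is handed in: The guard is shut to within 8 mm and at rest, both keys are up (within 1 mm), after the guard was open by more than 65 mm and the red key was then held at more than 4 of its 5 mm for 0.8 s (all of step 3 and value of joint green_key below 0.001 m and velocity of joint guard between -0.01 and 0.01 m/s); the robot touches nothing.
It fails at once if the green key is pressed (more than 2 mm) (value of joint green_key above 0.002 m).
It fails at once if a bystander is shifted by more than 15 mm, lifted or carried (distance of any of tip_tin, tip_box, hammer, wrench, spray, jar, tube, clamp from where it was at the start of the episode above 0.015 m).
It fails at once if a bystander on the table or deck is tipped over (angle between any of tip_tin, tip_box, spray, jar's own z axis and vertical above 0.4 rad).
It also fails if it takes over 48 s, if anything falls off the work surface, if the arm or the gripper's body presses on something with over 40 N, if the wrist force passes 120 N, or if a joint passes its speed limit or range.

## Working session

There is one attempt and no reset: what is moved stays moved. The work goes in short steps, Python scripts to look and compute and a shell command to move; the robot and the scene stay as the last step left them, time stands still between calls to the robot, and variables do not carry over. Pictures are saved under pics/ and viewed, about 8 in all and at most 12, crops included, and the job is handed in when it is done.

```bash
mkdir -p pics; ls; cat > h.py <<'E'
import numpy as np,cv2,json
from rig import telemetry,capture,camera_info
from scipy.spatial.transform import Rotation as R
def snap(name):
    s=telemetry.read_state(); p,d=capture(name); np.savez(f'{name}.npz',p=p,d=d,pos=s['position'],q=s['tcp_rot']); return p,d
def load(name):
    z=np.load(f'{name}.npz'); return z
def c2w(name,z):
    i=camera_info(name)
    if name!='wrist': return np.linalg.inv(np.array(i['view']))
    T=np.eye(4); q=z['q']; T[:3,:3]=R.from_quat([q[1],q[2],q[3],q[0]]).as_matrix(); T[:3,3]=z['pos']
    return T@np.array(i['T_tool_cam'])
def ray(name,uv):
    i=camera_info(name); K=np.array(i['mtx']); k=i['k1']
    return cv2.undistortPoints(np.array(uv,float).reshape(-1,1,2),K,np.array([k,0,0,0,0.]))[:,0]
def w(name,uv,zplane=None):
    "world points of pixels: by depth, or on plane z"
    z=load(name); T=c2w(name,z); n=ray(name,uv); o=[]
    for (u,v),(a,b) in zip(uv,n):
        d=np.array([a,-b,-1.]); D=T[:3,:3]@d
        t=z['d'][int(round(v)),int(round(u))] if zplane is None else (zplane-T[2,3])/D[2]
        o.append(T[:3,3]+t*D)
    return np.array(o)
E
python3 - <<'E'
from h import *
for n in('scene','top'):
    p,d=snap(n); cv2.imwrite(f'pics/{n}0.png',p[...,::-1])
s=telemetry.read_state(); print(s)
for n in('scene','top','wrist'): print(camera_info(n))
E
```

```text
pics
{'time_s': 0.1, 'qpos': array([ 1.06088167e+00,  2.21172607e-01,  1.52750405e+00,  2.03401886e-06,
        1.39470321e+00, -1.26120993e-01]), 'dq': array([-0.00066158, -0.00061076, -0.00140865, -0.00118804, -0.00050679,
        0.00022321]), 'tau': array([ 3.20494291e-04, -4.98245502e+01, -3.90545118e+01, -3.22693613e-04,
        5.76982668e-03, -6.70456416e-05]), 'position': array([0.23377701, 0.57905429, 0.23828904]), 'tcp_rot': array([ 4.01718926e-04,  8.28987354e-01,  5.59266635e-01, -7.98217837e-04]), 'contact_force': array([-0.7277595 ,  0.05236431,  0.40184806]), 'ft_torque': array([-0.03312921,  0.01135047, -0.01437122]), 'gripper_width': 0.0855619227273891}
{'mtx': array([[526.39520993,   0.        , 321.03753124],
       [  0.        , 526.39520993, 239.52681028],
       [  0.        ,   0.        ,   1.        ]]), 'k1': 0.007517606333122628, 'view': array([[-0.02487245,  0.99961138, -0.01258749,  0.01756229],
       [-0.68402538, -0.00783491,  0.72941613,  0.30125985],
       [ 0.72903404,  0.02675253,  0.68395443, -1.72813249],
       [ 0.        ,  0.        ,  0. 
[... 317 characters left out ...]
,  0.15534704, -0.54507027],
       [-0.15551655, -0.0128807 ,  0.98774931, -1.32407656],
       [ 0.        ,  0.        ,  0.        ,  1.        ]])}
{'mtx': array([[413.77793192,   0.        , 318.55144021],
       [  0.        , 413.77793192, 238.80081771],
       [  0.        ,   0.        ,   1.        ]]), 'k1': -0.022073264173902485, 'T_tool_cam': array([[ 9.99999899e-01, -4.47522923e-04,  2.71998039e-05,
        -4.17567168e-04],
       [-4.19844577e-04, -9.55985317e-01, -2.93414209e-01,
        -7.52638432e-02],
       [ 1.57312198e-04,  2.93414168e-01, -9.55985408e-01,
        -1.34485347e-01],
       [ 0.00000000e+00,  0.00000000e+00,  0.00000000e+00,
         1.00000000e+00]])}
```

View pics/top0.png

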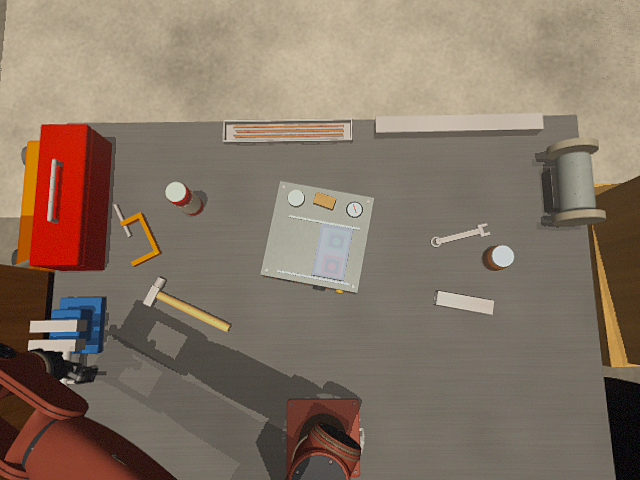

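View pics/scene0.png

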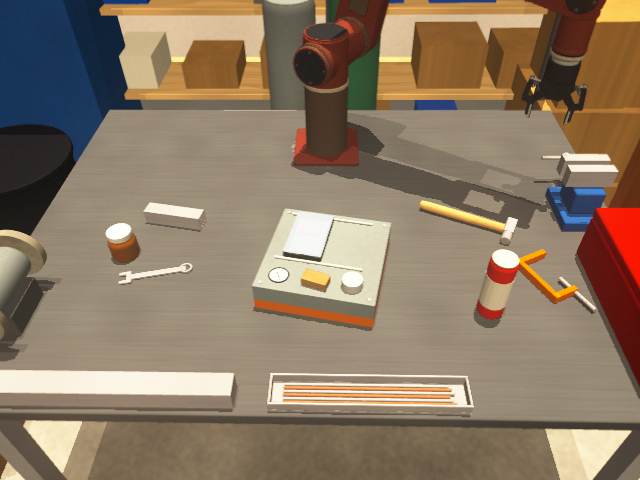

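The top view shows the unit at about (320,237). Its front faces the robot, the guard covers the right side, red shows near (331,267) and green near (336,241). I'll enlarge the crop.

```bash
python3 - <<'E'
from h import *
z=load('top'); c=z['p'][170:305,250:390]
cv2.imwrite('pics/crop1.png',cv2.resize(c[...,::-1],None,fx=5,fy=4.4444*1,interpolation=cv2.INTER_CUBIC) if 0 else cv2.resize(c[...,::-1],None,fx=4.4,fy=4.4,interpolation=cv2.INTER_CUBIC))
E
```

```text
(no output)
```

View pics/crop1.png

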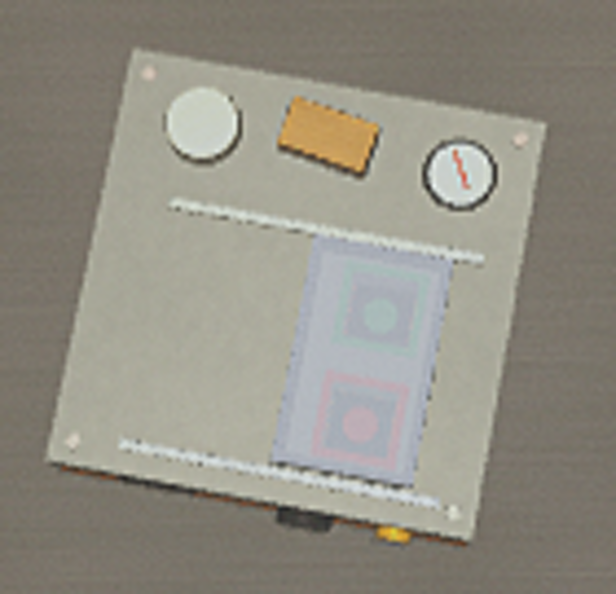

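The crop shows the deck corners at (135,48), (546,123), (470,541) and (48,462). The nearer well is red, with its key at (360,423), and green is at (380,316). The guard corners are at (315,238), (452,262), (413,487) and (273,462).

```bash
python3 - <<'E'
from h import *
c=lambda L:[(250+(a+.5)/4.4-.5,170+(b+.5)/4.4-.5) for a,b in L]
P=w('top',c([(135,48),(546,123),(470,541),(48,462)]),.075)[:,:2]
U=np.array([[140,140],[140,-140],[-140,-140],[-140,140]])/1e3
A=P-P.mean(0); yaw=np.arctan2((U[:,0]*A[:,1]-U[:,1]*A[:,0]).sum(),(U*A).sum())
Rm=np.array([[np.cos(yaw),-np.sin(yaw)],[np.sin(yaw),np.cos(yaw)]]); o=P.mean(0)
print('origin',o,'yaw',yaw,'resid mm',((P-o)@Rm-U)*1e3)
print('deck z by depth',w('top',c([(180,350),(150,300)]))[:,2])
loc=lambda L,z:((w('top',c(L),z)[:,:2]-o)@Rm*1e3).round(1)
print('guard',loc([(315,238),(452,262),(413,487),(273,462)],.095)); print('keys',loc([(360,423),(380,316)],.051))
np.savez('unit.npz',o=o,yaw=yaw)
np.set_printoptions(precision=4,suppress=True)
for n,l in dict(red=(-77,-55),pushopen=(-40,-120),guardmid=(-40,-55),shutside=(-40,110)).items(): print(n,o+Rm@np.array(l)/1e3)
print('x',Rm[:,0],'y',Rm[:,1])
s=telemetry.read_state(); q=s['tcp_rot'];print(R.from_quat([q[1],q[2],q[3],q[0]]).as_matrix())
E
```

```text
origin [0.56287207 0.00835475] yaw -0.19900745111620655 resid mm [[ 0.76588853 -0.95430965]
 [ 0.23940163  0.9043695 ]
 [-0.18946148  1.51435869]
 [-0.81582868 -1.46441853]]
deck z by depth [0.07456972 0.07598376]
guard [[  32.2   -4.7]
 [  32.9  -94.6]
 [-114.5  -96.2]
 [-115.4   -5.8]]
keys [[-76.  -54.5]
 [ -3.3 -54.4]]
red [ 0.4765 -0.0303]
pushopen [ 0.4999 -0.1014]
guardmid [ 0.5128 -0.0377]
shutside [0.5454 0.1241]
x [ 0.9803 -0.1977] y [0.1977 0.9803]
[[ 0.3744  0.9273 -0.0009]
 [ 0.9272 -0.3744 -0.0016]
 [-0.0018 -0.0002 -1.    ]]
```

The unit is located: red well nearer the robot at about (0.4765, -0.030), yaw -0.199, guard about 5 mm open. Next I'll move beside the guard's -y side with the fingers shut.

```bash
python3 -m jog '[[[15,-40,0],[0,0,0.06],1],[[30,-80,0],[0,0,0.12],1],[[45,-117,0],[0,0,0.185],1],[[60,-156,0],[0,0,0.185],1],[[75,-194,0],[0,0,0.185],1]]' 60
python3 -m jog '[[[15,-38,0],[0,0,0],1],[[30,-76,-5],[0,0,0],1],[[45,-114,-10],[0,0,0],1],[[60,-152,-20],[0,0,0],1],[[75,-190,-30],[0,0,0],1]]'
python3 -m jog '[[[15,-38,0],[0,0,0],1],[[30,-76,0],[0,0,0],1],[[45,-114,0],[0,0,0],1],[[60,-152,0],[0,0,0],1],[[75,-190,0],[0,0,0],1]]'
python3 - <<'E'
from h import *
s=telemetry.read_state(); q=s['tcp_rot'];r=R.from_quat([q[1],q[2],q[3],q[0]])
print(s['time_s'],(np.array([499.2,-105.3,150])-s['position']*1e3).round(1), r.as_matrix().round(3), s['qpos'],s['contact_force'],s['gripper_width'])
yt=.197*0+np.pi/2-.199; t=R.from_matrix(np.array([[np.cos(yt),np.sin(yt),0],[np.sin(yt),-np.cos(yt),0],[0,0,-1]]).T.T)
print((t*r.inv()).as_rotvec())
E
```

```text
time_s: 0.52
position: [0.3086, 0.3832, 0.2377]
tcp_rot: [0.001, 0.773, 0.634, -0.001]
contact_force: [1.0, -0.2, 0.1]
gripper_width: 0.0257
time_s: 0.93
position: [0.3836, 0.1921, 0.2077]
tcp_rot: [0.001, 0.773, 0.634, -0.001]
contact_force: [0.7, 0.3, 0.0]
gripper_width: 0.0
time_s: 1.35
position: [0.4587, 0.0, 0.2076]
tcp_rot: [0.001, 0.773, 0.634, -0.001]
contact_force: [1.5, 0.3, -0.2]
gripper_width: -0.0001
1.35 [  40.5 -105.3  -57.6] [[ 0.196  0.981 -0.   ]
 [ 0.981 -0.196 -0.002]
 [-0.002  0.    -1.   ]] [-0.17076323 -0.16274717  1.97871499 -0.0020145   1.32529644 -1.54343479] [ 1.46386529  0.28352167 -0.21029549] -0.0001338769259344773
[ 1.98156107e-03 -9.32907262e-06 -1.36452441e-03]
```

```bash
python3 -m jog '[[[13,-35,-18],[0,0,0],1],[[27,-70,-38],[0,0,0],1],[[40.5,-105,-57],[0,0,0],1],[[40.5,-105,-77],[0,0,0],1],[[40.5,-105,-97],[0,0,0],1]]'
python3 - <<'E'
from h import *
p,d=snap('wrist'); cv2.imwrite('pics/w1.png',p[...,::-1])
E
```

```text
time_s: 1.77
position: [0.4994, -0.1074, 0.1092]
tcp_rot: [0.001, 0.775, 0.632, -0.001]
contact_force: [-0.9, 0.1, -0.7]
gripper_width: 0.0004
```

View pics/w1.png

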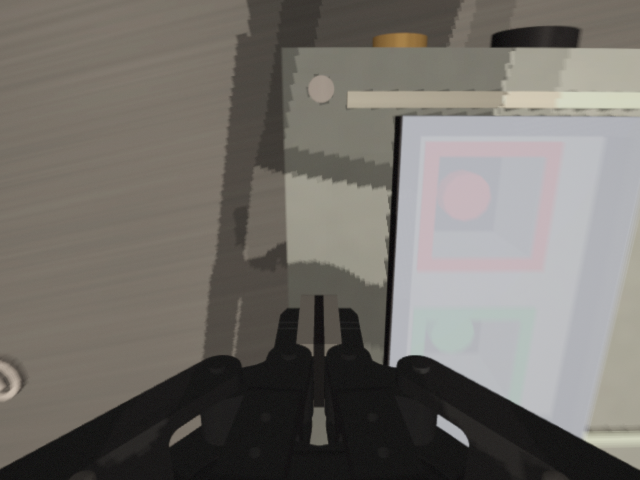

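The wrist view shows the shut fingers at columns 278–360, between the deck's -y edge (col 285) and the guard edge (col 393), clear of both. I'll lower them.

```bash
python3 -m jog '[[[0,0,-6],[0,0,0],1],[[0,0,-10],[0,0,0],1],[[0,0,-14],[0,0,0],1],[[0,0,-17.5],[0,0,0],1],[[0,0,-17.5],[0,0,0],1]]'
```

```text
time_s: 2.23
position: [0.4964, -0.105, 0.0875]
tcp_rot: [-0.002, 0.774, 0.633, -0.002]
contact_force: [-0.3, 0.1, -0.4]
gripper_width: -0.0002
```

```bash
python3 -m jog '[[[2,8,3],[0,0,0],1],[[4,16,3],[0,0,0],1],[[6,26,3],[0,0,0],1],[[8,38,3],[0,0,0],1],[[10,50,3],[0,0,0],1]]'
python3 -m jog '[[[2,10,0],[0,0,0],1],[[4,20,0],[0,0,0],1],[[6,30,0],[0,0,0],1],[[8,40,0],[0,0,0],1],[[8,40,0],[0,0,0],1]]'
```

```text
time_s: 2.65
position: [0.5079, -0.0542, 0.0917]
tcp_rot: [-0.001, 0.774, 0.633, -0.001]
contact_force: [1.6, -3.5, 2.9]
gripper_width: -0.0
time_s: 3.07
position: [0.516, -0.012, 0.0916]
tcp_rot: [-0.001, 0.774, 0.634, -0.001]
contact_force: [0.4, 0.1, -1.0]
gripper_width: 0.0002
```

```bash
python3 -m jog '[[[-2,-8,0],[0,0,0],1],[[-2,-8,20],[0,0,0],1],[[-2,-8,45],[0,0,0],1],[[-2,-8,60],[0,0,0],1],[[-2,-8,60],[0,0,0],1]]'
python3 - <<'E'
from h import *
p,d=snap('wrist'); cv2.imwrite('pics/w2.png',p[...,::-1])
E
```

```text
time_s: 3.48
position: [0.5157, -0.0209, 0.1548]
tcp_rot: [0.0, 0.774, 0.634, 0.0]
contact_force: [0.5, -1.2, 0.1]
gripper_width: 0.0
```

View pics/w2.png

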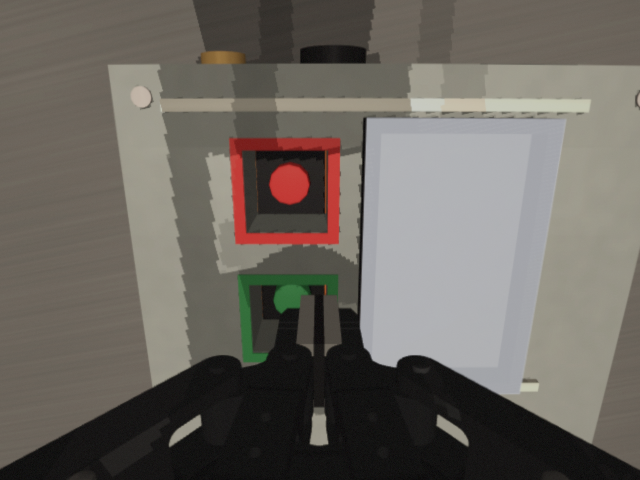

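The guard is open. The red key shows at (290,184), and the red well's mouth (inner frame) runs from about (243,150) to (329,233). The guard's +y edge is at cols 523–565.

```bash
python3 - <<'E'
from h import *
np.set_printoptions(precision=4,suppress=True)
z=load('wrist'); print(z['pos'],z['q'])
print(w('wrist',[(290,184)],.051),w('wrist',[(290,184)]))
m=w('wrist',[(243,150),(327,150),(329,233),(246,233)],.075); print(m,m.mean(0))
g=w('wrist',[(565,120),(523,394),(363,118)],.095)
u=np.load('unit.npz'); y=u['yaw']; Rm=np.array([[np.cos(y),-np.sin(y)],[np.sin(y),np.cos(y)]])
print('guard local',(g[:,:2]-u['o'])@Rm*1e3, 'depth z',w('wrist',[(550,200),(450,250)])[:,2])
E
```

```text
[ 0.5157 -0.0209  0.1548] [0.0004 0.7737 0.6335 0.0004]
[[ 0.4778 -0.0305  0.051 ]] [[ 0.4777 -0.0304  0.0512]]
[[ 0.4524 -0.0477  0.075 ]
 [ 0.4608 -0.0058  0.075 ]
 [ 0.5042 -0.0132  0.075 ]
 [ 0.4954 -0.0571  0.075 ]] [ 0.4782 -0.031   0.075 ]
guard local [[-112.808    73.8034]
 [  34.8374   76.3753]
 [-113.1941  -18.3223]] depth z [0.0923 0.0925]
```

```bash
python3 -m jog '[[[-20,-5,0],[0,0,0],1],[[-38.5,-9.6,0],[0,0,0],1],[[-38.5,-9.6,-25],[0,0,0],1],[[-38.5,-9.6,-45],[0,0,0],1],[[-38.5,-9.6,-45],[0,0,0],1]]'
```

```text
time_s: 3.95
position: [0.4716, -0.0297, 0.1025]
tcp_rot: [-0.004, 0.774, 0.633, -0.003]
contact_force: [-1.1, -0.0, -0.6]
gripper_width: 0.0004
```

```bash
python3 -m jog '[[[0,0,0],[0,0,0],1],[[0,0,0],[0,0,0],1],[[0,0,0],[0,0,0],1],[[0,0,0],[0,0,0],1],[[0,0,0],[0,0,0],1]]'; python3 -c "
from h import *
s=telemetry.read_state();print(s['position'],s['tcp_rot'],s['dq'])"
```

```text
time_s: 4.37
position: [0.4725, -0.0299, 0.1035]
tcp_rot: [-0.004, 0.774, 0.633, -0.003]
contact_force: [0.3, -0.5, -0.7]
gripper_width: -0.0001
[ 0.47247786 -0.02986568  0.10345377] [-0.00358181  0.77391231  0.63327719 -0.00263042] [ 0.00240687 -0.00112265  0.00306786 -0.00031382 -0.00150381  0.00096595]
```

```bash
cat >> h.py <<'E'
def err(tgt):
    s=telemetry.read_state(); q=s['tcp_rot'];r=R.from_quat([q[1],q[2],q[3],q[0]])
    y=np.pi/2-.199; t=R.from_matrix(np.array([[np.cos(y),np.sin(y),0],[np.sin(y),-np.cos(y),0],[0,0,-1]]))
    print(s['time_s'],'shift',(np.array(tgt)-s['position']*1e3).round(1),'turn',(t*r.inv()).as_rotvec().round(4),'F',s['contact_force'].round(1))
E
python3 -c "
from h import *
err([477.2,-30.5,90])"
python3 -m jog '[[[4.7,-0.6,0],[0,0.009,0],1],[[4.7,-0.6,0],[0,0.009,0],1],[[4.7,-0.6,-5],[0,0.009,0],1],[[4.7,-0.6,-13],[0,0.009,0],1],[[4.7,-0.6,-13],[0,0.009,0],1]]'
python3 -c "
from h import *
err([477.2,-30.5,75])"
```

```text
4.3667 shift [  4.7  -0.6 -13.5] turn [-0.0022 -0.0086  0.0002] F [ 0.3 -0.5 -0.7]
time_s: 4.78
position: [0.4758, -0.0301, 0.0885]
tcp_rot: [-0.008, 0.774, 0.633, -0.007]
contact_force: [0.5, 0.3, -0.5]
gripper_width: 0.0001
4.7833 shift [  1.4  -0.4 -13.5] turn [-0.0029 -0.0205  0.0002] F [ 0.5  0.3 -0.5]
```

```bash
python3 -m jog '[[[1.4,-0.4,0],[-0.003,-0.0205,0],1],[[1.4,-0.4,0],[-0.003,-0.0205,0],1],[[1.4,-0.4,-4],[-0.003,-0.0205,0],1],[[1.4,-0.4,-8],[-0.003,-0.0205,0],1],[[1.4,-0.4,-12],[-0.003,-0.0205,0],1]]'
python3 -c "
from h import *
err([477.2,-30.5,61])"
```

```text
time_s: 5.2
position: [0.4774, -0.0306, 0.0763]
tcp_rot: [0.0, 0.774, 0.633, 0.0]
contact_force: [0.2, 0.1, 0.5]
gripper_width: -0.0001
5.2 shift [ -0.2   0.1 -15.3] turn [0.0002 0.0005 0.0003] F [0.2 0.1 0.5]
```

Centred and upright. I'll go down into the well to just above the key.

```bash
python3 -m jog '[[[0,0,-3],[0,0,0],1],[[0,0,-6],[0,0,0],1],[[0,0,-9],[0,0,0],1],[[0,0,-12],[0,0,0],1],[[0,0,-15],[0,0,0],1]]'
python3 -c "
from h import *
err([477.2,-30.5,54])"
```

```text
time_s: 5.62
position: [0.4774, -0.0306, 0.061]
tcp_rot: [0.0, 0.774, 0.633, 0.0]
contact_force: [-0.3, -0.1, 0.1]
gripper_width: -0.0002
5.6167 shift [-0.2  0.1 -7. ] turn [0.0002 0.0004 0.0003] F [-0.3 -0.1  0.1]
```

```bash
python3 -m jog '[[[0,0,-1.5],[0,0,0],1],[[0,0,-3],[0,0,0],1],[[0,0,-4],[0,0,0],1],[[0,0,-5],[0,0,0],1],[[0,0,-5],[0,0,0],1]]'
```

```text
time_s: 6.03
position: [0.4772, -0.0305, 0.056]
tcp_rot: [0.0, 0.774, 0.633, -0.0]
contact_force: [-1.6, -0.0, 2.5]
gripper_width: 0.0
```

```bash
python3 -m jog '[[[0,0,-1],[0,0,0],1],[[0,0,-2],[0,0,0],1],[[0,0,-3],[0,0,0],1],[[0,0,-4],[0,0,0],1],[[0,0,-4],[0,0,0],1]]'
```

```text
time_s: 6.45
position: [0.4774, -0.0306, 0.0538]
tcp_rot: [-0.0, 0.774, 0.633, -0.0]
contact_force: [-9.5, 1.9, 20.0]
gripper_width: -0.0002
```

Bottomed at TCP z = 0.054, as predicted, with 20 N. I'll hold it there.

```bash
for i in 1 2 3; do python3 -m jog '[[[0,0,0],[0,0,0],1],[[0,0,0],[0,0,0],1],[[0,0,0],[0,0,0],1],[[0,0,0],[0,0,0],1],[[0,0,0],[0,0,0],1]]'|grep -E 'time|pos|force'; done
```

```text
time_s: 6.87
position: [0.4775, -0.0306, 0.054]
contact_force: [-3.3, 0.9, 5.8]
time_s: 7.28
position: [0.4775, -0.0306, 0.054]
contact_force: [-1.6, 1.1, 6.3]
time_s: 7.7
position: [0.4775, -0.0306, 0.054]
contact_force: [-2.5, -0.2, 6.0]
```

Holding relaxed the force to about 6 N. To be certain I'll press a little harder and hold again.

```bash
for i in 1 2 3; do python3 -m jog '[[[0,0,-1.5],[0,0,0],1],[[0,0,-1.5],[0,0,0],1],[[0,0,-1.5],[0,0,0],1],[[0,0,-1.5],[0,0,0],1],[[0,0,-1.5],[0,0,0],1]]'|grep -E 'time|pos|force'; done
```

```text
time_s: 8.12
position: [0.4776, -0.0306, 0.0538]
contact_force: [-8.3, 1.6, 17.3]
time_s: 8.53
position: [0.4777, -0.0306, 0.0537]
contact_force: [-9.3, 1.0, 20.8]
time_s: 8.95
position: [0.4777, -0.0306, 0.0538]
contact_force: [-9.8, 2.2, 19.3]
```

```bash
python3 -m jog '[[[0,0,8],[0,0,0],1],[[0,0,25],[0,0,0],1],[[0,0,50],[0,0,0],1],[[0,0,80],[0,0,0],1],[[0,0,100],[0,0,0],1]]'
python3 -m jog '[[[17,39,0],[0,0,0],1],[[34,78,0],[0,0,0],1],[[51,118,0],[0,0,0],1],[[68,157,0],[0,0,0],1],[[68,157,0],[0,0,0],1]]'
python3 - <<'E'
from h import *
err([545.8,126.1,120])
p,d=snap('wrist'); cv2.imwrite('pics/w3.png',p[...,::-1])
E
```

```text
time_s: 9.37
position: [0.4787, -0.0308, 0.1559]
tcp_rot: [0.0, 0.774, 0.634, -0.0]
contact_force: [0.1, 0.5, 0.8]
gripper_width: 0.0004
time_s: 9.78
position: [0.5487, 0.1316, 0.1559]
tcp_rot: [0.0, 0.773, 0.635, 0.002]
contact_force: [-0.9, 0.6, 0.7]
gripper_width: 0.0001
9.7833 shift [ -2.9  -5.5 -35.9] turn [-0.002   0.0031 -0.0042] F [-0.9  0.6  0.7]
```

View pics/w3.png

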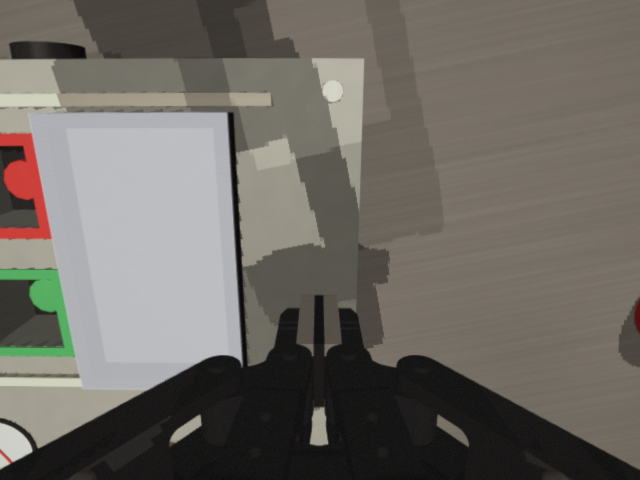

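The fingers (cols 278–360) stand clear of the guard's +y edge (col ~240) and over the deck's edge strip. The red key is up. I'll descend.

```bash
python3 -m jog '[[[-3,-5,-10],[-0.002,0.003,-0.004],1],[[-3,-5,-20],[-0.002,0.003,-0.004],1],[[-3,-5,-30],[-0.002,0.003,-0.004],1],[[-3,-5,-40],[-0.002,0.003,-0.004],1],[[-3,-5,-45],[-0.002,0.003,-0.004],1]]' >/dev/null
python3 -c "
from h import *
err([545.8,126.1,91])"
```

```text
10.25 shift [  2.4   2.4 -17. ] turn [ 0.0019 -0.0045  0.0009] F [ 0.   0.2 -0.5]
```

```bash
python3 -m jog '[[[2,2,-3],[0.002,-0.004,0],1],[[2,2,-7],[0.002,-0.004,0],1],[[2,2,-11],[0.002,-0.004,0],1],[[2,2,-15],[0.002,-0.004,0],1],[[2,2,-17],[0.002,-0.004,0],1]]' 
python3 -c "
from h import *
err([524.5,20.5,91])"
```

```text
time_s: 10.67
position: [0.5453, 0.1256, 0.0907]
tcp_rot: [-0.0, 0.774, 0.633, -0.0]
contact_force: [-0.5, 0.3, -0.7]
gripper_width: 0.0004
10.6667 shift [ -20.8 -105.1    0.3] turn [-0.0001 -0.0006  0.001 ] F [-0.5  0.3 -0.7]
```

```bash
python3 -m jog '[[[-2,-10,0],[0,0,0],1],[[-4,-20,0],[0,0,0],1],[[-7,-35,0],[0,0,0],1],[[-10,-50,0],[0,0,0],1],[[-12,-60,0],[0,0,0],1]]'
python3 -m jog '[[[-2,-10,0],[0,0,0],1],[[-4,-20,0],[0,0,0],1],[[-5,-27,0],[0,0,0],1],[[-6.5,-33,0],[0,0,0],1],[[-7.5,-38,0],[0,0,0],1]]'
```

```text
time_s: 11.08
position: [0.5331, 0.0643, 0.0909]
tcp_rot: [-0.0, 0.774, 0.633, 0.0]
contact_force: [-0.1, 2.4, -0.3]
gripper_width: 0.0003
time_s: 11.5
position: [0.5254, 0.0257, 0.091]
tcp_rot: [-0.0, 0.774, 0.633, 0.0]
contact_force: [-0.6, 2.4, 0.4]
gripper_width: -0.0
```

```bash
python3 -m jog '[[[-0.4,-2,0],[0,0,0],1],[[-0.6,-3,0],[0,0,0],1],[[-0.8,-4,0],[0,0,0],1],[[-1,-5,0],[0,0,0],1],[[-1,-5,0],[0,0,0],1]]'
```

```text
time_s: 11.92
position: [0.5244, 0.0208, 0.091]
tcp_rot: [-0.0, 0.774, 0.633, 0.0]
contact_force: [-0.9, 1.7, 1.0]
gripper_width: 0.0
```

No stop felt yet, so I'll push on gently.

```bash
python3 -m jog '[[[-0.2,-1,0],[0,0,0],1],[[-0.4,-2,0],[0,0,0],1],[[-0.6,-3,0],[0,0,0],1],[[-0.6,-3,0],[0,0,0],1],[[-0.6,-3,0],[0,0,0],1]]'
```

```text
time_s: 12.33
position: [0.5241, 0.0194, 0.091]
tcp_rot: [-0.001, 0.774, 0.633, 0.001]
contact_force: [0.1, 7.8, 0.3]
gripper_width: -0.0002
```

The push stalled with 7.8 N, so the guard is on its stop. I'll back off, rise and check.

```bash
python3 -m jog '[[[2,10,0],[0,0,0],1],[[4,20,0],[0,0,0],1],[[4,20,15],[0,0,0],1],[[4,20,40],[0,0,0],1],[[4,20,75],[0,0,0],1]]'
python3 -m jog '[[[6,30,20],[0,0,0],1],[[12,60,40],[0,0,0],1],[[16,80,60],[0,0,0],1],[[16,80,60],[0,0,0],1],[[16,80,60],[0,0,0],1]]'
python3 - <<'E'
from h import *
p,d=snap('top'); cv2.imwrite('pics/top2.png',cv2.resize(p[170:305,250:390][...,::-1],None,fx=4.4,fy=4.4,interpolation=cv2.INTER_CUBIC))
E
```

```text
time_s: 12.75
position: [0.526, 0.0401, 0.1639]
tcp_rot: [-0.003, 0.774, 0.633, -0.001]
contact_force: [0.0, 0.2, 0.2]
gripper_width: -0.0005
time_s: 13.17
position: [0.5429, 0.1213, 0.2252]
tcp_rot: [-0.002, 0.773, 0.634, -0.0]
contact_force: [0.2, -0.7, 0.0]
gripper_width: -0.0001
```

View pics/top2.png

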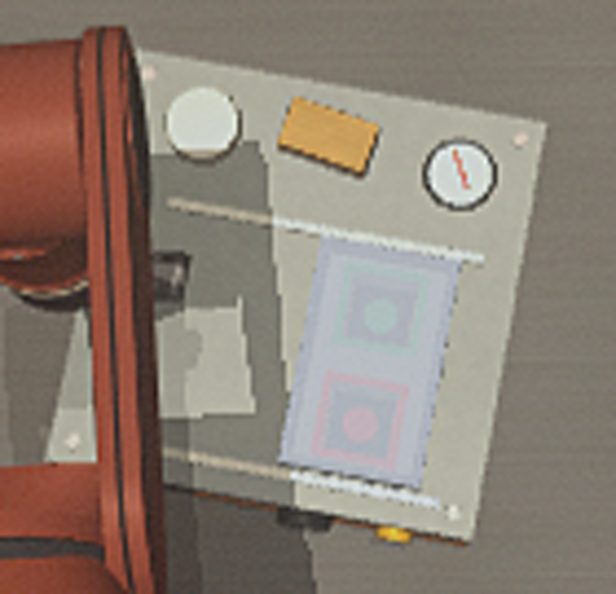

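The guard now sits about 5 mm further shut than at the start (its corner moved from col 452 to about 460). The tin and box are where they were, and the arm is clear. I'll hand in.

```bash
python3 -c "
from rig import ticket,telemetry
s=telemetry.read_state();print(s['time_s'],s['contact_force'])
print(ticket.close_job())"
```

```text
13.2167 [-0.13446075  1.17120913 -0.15766783]
the job is handed in; nothing more can be done
None
```

I opened the guard, pressed and held the red reset key, let it come up, and pushed the guard back shut. I handed the job in at 13.2 s of the 48 s allowed; the hand-in gave no verdict.

- **Guard open:** I pushed it to about 85 mm, measured from the wrist camera.
- **Red key:** It reached the bottom at about the predicted height (TCP z 0.054 m). I held it for about 2.5 s in all. The force eased to about 6 N for the first 1.25 s, so I pressed on at about 20 N for another 1.25 s.
- **Guard shut:** I pushed until it met the stop at 7.8 N.
- **Last checks:** The final top view shows the guard about 5 mm further shut than at the start. The tin and box had not moved, and the arm was clear with only noise-level force. The wrist view after release showed the red key up. The items on the table were not in that last crop, but the arm never went near them.
- **Disagreements:** After quicker moves the arm came to rest up to 7 mm off target and slightly tilted. I corrected this before entering the well; one of those tilt corrections had the wrong sign and was put right while still above the deck. A sideways force of about 9 N appeared during the hard press. I put it down to friction and did not check it further.

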